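# Sweep the red power bank off

## Task

Switch off everything on the power bank with the red toggles: drag a fingertip along the row, starting from the mains-inlet end, so that all three red levers fold fully over in turn, and do not lift away before all three are down. The bank with the yellow toggles feeds the chargers and must stay on.

Things in the scene. Friction and masses are not known exactly. Their poses are not given: they have to be found in the camera images.
- red_bank: Power switch bank with three red toggle levers in a row and a red stripe: grey box 48 mm wide (x), 180 long (y), 45 high, black top, round sockets in its -x side, small black mains inlet at its -y end; fixed to the bench. Origin: centre of its underside; y along the row, z up. Lever pivots at x = 0, y = -60, -12, +36 mm, 49 mm up. The bank to switch off.
- red_toggle_1 (a joint): red lever nearest the mains-inlet end (y = -60 mm): 0 = on, upright (8 degrees back towards -y); 1.44 rad = off, folded over towards the bank's +y, away from the inlet. Bat 18 mm wide across the row, 10 thick; top 92 mm above the bench when on, 66 when off. Weighted: past about 0.6 rad it drops fully off by itself, else it stays put; about 1 N at its top starts it.
- red_toggle_2 (a joint): red lever in the middle (y = -12 mm): 0 = on, upright (8 degrees back towards -y); 1.44 rad = off, folded over towards the bank's +y, away from the inlet. A fingertip dragged along the row towards +y, 72 to 82 mm above the bench, folds each lever in turn and passes over it.
- red_toggle_3 (a joint): red lever at the far end (y = +36 mm): 0 = on, upright (8 degrees back towards -y); 1.44 rad = off, folded over towards the bank's +y, away from the inlet. Same shape as the first. The big red vice right of the banks (-y) is solid, 275 mm tall: pass above it. The drawer chest behind the banks is 190 mm tall; keep the gripper off it.
- yellow_bank: Power switch bank with three yellow toggle levers in a row and a yellow stripe: grey box 48 mm wide (x), 180 long (y), 45 high, black top, round sockets in its -x side, small black mains inlet at its -y end; fixed to the bench. Origin: centre of its underside; y along the row, z up. Lever pivots at x = 0, y = -60, -12, +36 mm, 49 mm up. Same make; must stay on. Either bank may be the nearer one.
- yellow_toggle_1 (a joint): yellow lever nearest the mains-inlet end (y = -60 mm): 0 = on, upright (8 degrees back towards -y); 1.44 rad = off, folded over towards the bank's +y, away from the inlet. Bat 18 mm wide across the row, 10 thick; top 92 mm above the bench when on, 66 when off. Weighted: past about 0.6 rad it drops fully off by itself, else it stays put; about 1 N at its top starts it.
- yellow_toggle_2 (a joint): yellow lever in the middle (y = -12 mm): 0 = on, upright (8 degrees back towards -y); 1.44 rad = off, folded over towards the bank's +y, away from the inlet. Same shape as the first.
- yellow_toggle_3 (a joint): yellow lever at the far end (y = +36 mm): 0 = on, upright (8 degrees back towards -y); 1.44 rad = off, folded over towards the bank's +y, away from the inlet. Same shape as the first.

How it is judged:
At the end, for the whole second after the job is handed in: all three red levers are folded off (beyond 1.2 of 1.44 rad) and all three yellow levers still stand upright, on (below 0.2 rad) (value of joint each of red_toggle_1, red_toggle_2, red_toggle_3 above 1.2 rad and value of joint each of yellow_toggle_1, yellow_toggle_2, yellow_toggle_3 below 0.2 rad); the robot touches nothing.
It fails at once if a yellow lever is pushed over (value of joint any of yellow_toggle_1, yellow_toggle_2, yellow_toggle_3 above 0.5 rad).
It fails at once if the last red lever is off while the first is still on (value of joint red_toggle_3 above 0.9 rad and value of joint red_toggle_1 below 0.4 rad).
It fails at once if the fingers lift away (over 180 mm above the bench) while one red lever is off and another still on (value of joint any of red_toggle_1, red_toggle_2, red_toggle_3 above 0.9 rad and value of joint any of red_toggle_1, red_toggle_2, red_toggle_3 below 0.4 rad and z of the grasp point in the frame of red_bank above 0.18 m).
It also fails if it takes over 35 s, if anything falls off the work surface, if the arm or the gripper's body presses on something with over 40 N, if the wrist force passes 120 N, or if a joint passes its speed limit or range.

## Robot

A 6-joint arm with a two-finger parallel gripper is mounted at the origin on a cart in front of the work surface, level with it; the furniture and walls round the work are solid. World frame = base frame: x ahead of the robot, y to its left, z up, the work surface at z = 0. Lengths are in m, angles in rad, forces in N, time in s.
With the tool pointing down it reaches from about 0.35 to 0.975 m from the base axis. Payload 4.9 kg.
Tool frame: the origin (TCP) lies between the finger pads; the fingertips stand 14 mm ahead of it and the grasp point (between the pads) lies 5 mm behind it (manip.tcp_to_tips is the distance from the TCP to the fingertips, in m); z points along the fingers, y is the line along which they close (so a half turn about z gives the same grasp; the last joint's range is limited). The gripper opens to 85 mm and grips with 20 to 120 N. Pads are 22 mm wide; open, the fingers measure 114 mm over their backs; the gripper's body (76 mm by 85 mm) begins 54 mm behind the grasp point. The pads swing forward as they close: fully open they stand 13 mm farther back than shut.
Start: joints at [1.056, 0.053, 1.613, -0, 1.476, -0.119], TCP at [0.241, 0.577, 0.224] pointing down, gripper open.
Joint ranges: [-3.01, 3.01], [-1.01, 2.22], [0.06, 2.58], [-1.02, 4.17], [0.09, 2.62], [-3.14, 3.14]. Speed limits (rad/s): [2.57, 2.57, 3.14, 3.14, 3.14, 3.14].

## Interface

Orientations are given as a unit quaternion [w, x, y, z].
In Python, from plant import manip gives the robot as it stands.
- The arm moves only by the tool servo_tool, never from a script. Its argument "moves" is a list that holds one entry, the list of rows, each a list of 7 numbers: the shift along the tool's x, y, z in mm, then the turn, a rotation vector about the tool's x, y, z in degrees, then the finger opening in mm, from 0 to 85.4. In form: [[[x, y, z, ax, ay, az, fingers], ...]]. A call has 1 to 12 rows; each row shifts and turns the commanded pose from where the row before left it, along the tool's axes as they then stand; what a row does not reach is not made up. A row lasts 1/8 s, in which the tool goes at most 62.5 mm and 10.7 degrees, less where a joint would pass 70% of its speed; a pose out of reach is approached as far as the arm can. A call with a gripper value outside its range is refused whole. The fingers move at their own pace and stop on an object; the grip force is fixed at half the most. Time passes only in rows, so rows that do not move let the fingers close. It gives the time, the measured TCP pose, the force, the opening and the grip force at its end, in the units of the state.
- manip.state(): the state, without advancing time (a new reading comes with each control period).
- manip.grab_frame(name): name is "scene" or "top"; returns a dict with "image" (384x512x3 uint8, blue, green, red), "mtx" (3x3 intrinsics, pixels), "dist_coeffs" ([k1, k2, p1, p2, k3] as OpenCV has them; the pictures are not rectified), "eye" and "rotation" of the camera in the world. Camera axes: x right, y down, z forward; pixel columns grow to the right and rows downward; lengths in m; the calibration is good to about 2 mm. A picture is of the moment at which its call begins. There is no depth.
- manip.job_done(): hands the job in; it is judged then, once.
The state is a dict: "time": time; "joint_pos": joint angles; "joint_vel": joint speeds; "joint_efforts": joint torques, N m; "tool_pos": TCP position; "tool_rot": TCP orientation; "contact_force": force on the tool from outside, world axes, zero at the start; "ft_torque": the same for the moment, N m; "gripper_width": opening from 0.0 (shut) to 1.0 (fully open); "grasp_force": force on a finger pad.
Only numpy, scipy, OpenCV 4.12 (cv2) and the standard library are available. Lean on these libraries where they do the work, as an engineer would, in place of code of your own. Each camera call takes 0.05 s, during which the arm holds its last target. There are 200 camera calls.

## Working session

There is one attempt and no reset: what is moved stays moved. The work goes in short steps, Python scripts to look and compute and a tool call to move; the robot and the scene stay as the last step left them, time stands still between calls to the robot, and variables do not carry over. Pictures are saved under pics/ and viewed, at most 10 in all, crops included, and the job is handed in when it is done.

Besides the shell and the picture viewer there is one more tool, called after "Request:" as a command line: name --argument value ..., lists and objects as JSON in quotes. servo_tool: Moves the arm, as the interface text tells. Its arguments: {"type":"object","properties":{"moves":{"type":"array"}},"required":["moves"]}

```bash
mkdir -p pics; python3 - <<'E'
from plant import manip
import cv2
for n in ("scene","top"):
    f=manip.grab_frame(n); cv2.imwrite(f"pics/{n}0.png",f["image"]); print(n,f["eye"],f["rotation"],f["mtx"],f["dist_coeffs"])
s=manip.state(); print(s["time"],s["tool_pos"],s["tool_rot"],manip.tcp_to_tips)
E
```

```text
scene [ 0.00437463 -0.1311729   0.70374359] [-0.29066276  0.79015925 -0.50486882  0.19044946] [[400.48653354   0.         255.66715227]
 [  0.         400.48653354 190.36952324]
 [  0.           0.           1.        ]] [-0.04876134  0.          0.          0.          0.        ]
top [0.37817329 0.1013669  0.88880019] [-0.04097136  0.71389387 -0.69524901  0.07284028] [[446.05693312   0.         260.01752443]
 [  0.         446.05693312 187.920647  ]
 [  0.           0.           1.        ]] [-0.04769049  0.          0.          0.          0.        ]
0.1 [0.24066671 0.57617022 0.2230429 ] [-2.87416417e-04  1.96592058e-01  9.80484910e-01 -9.05852524e-04] 0.014
```

View pics/scene0.png

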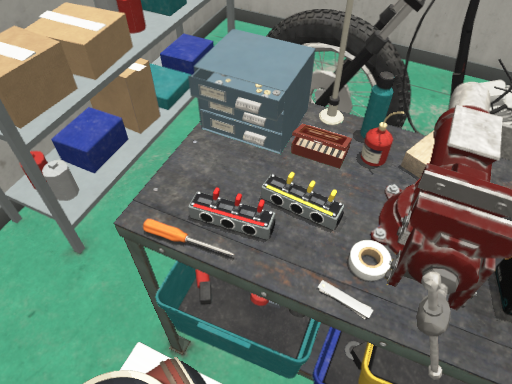

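View pics/top0.png

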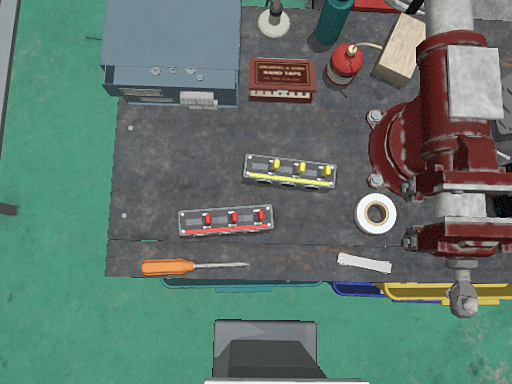

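The scene view shows the red bank nearer the robot, with levers at about (213,194), (238,198) and (262,204). The yellow bank is behind it. In the top view the red levers are at about (207,218), (233,216) and (260,214). The inlet end is on the right (-y).

```bash
cat > h.py <<'E'
from plant import manip
import cv2, numpy as np
from scipy.spatial.transform import Rotation as R
def ray(f,px):
    p=cv2.undistortPoints(np.array([[px]],float),f["mtx"],np.array(f["dist_coeffs"]))[0,0]
    q=np.ravel(f["rotation"]); M=R.from_quat(q,scalar_first=True).as_matrix() if q.size==4 else q.reshape(3,3)
    d=M@[*p,1]; return np.array(f["eye"]),d/np.linalg.norm(d)
def plane(f,px,z): e,d=ray(f,px); return e+d*(z-e[2])/d[2]
def tri(fa,a,fb,b):
    (e,d),(g,h)=ray(fa,a),ray(fb,b)
    t=np.linalg.lstsq(np.c_[d,-h],g-e,rcond=None)[0]; P,Q=e+t[0]*d,g+t[1]*h
    return (P+Q)/2,np.linalg.norm(P-Q)
def blobs(f,col,box):
    x0,y0,x1,y1=box; H=cv2.cvtColor(f["image"],cv2.COLOR_BGR2HSV)
    m=cv2.inRange(H,(22,120,90),(35,255,255)) if col=="y" else cv2.inRange(H,(0,150,90),(8,255,255))|cv2.inRange(H,(172,150,90),(180,255,255))
    k=np.zeros_like(m); k[y0:y1,x0:x1]=m[y0:y1,x0:x1]
    n,_,s,c=cv2.connectedComponentsWithStats(k)
    return sorted([(*np.round(c[i],1),*s[i]) for i in range(1,n) if s[i][4]>12])
E
python3 - <<'E'
from h import *
S,T=manip.grab_frame("scene"),manip.grab_frame("top")
for c,bs,bt in (("r",(185,180,280,240),(175,200,280,240)),("y",(258,165,348,230),(240,150,342,192))):
    for f,b in ((S,bs),(T,bt)):
        for x in blobs(f,c,b): print(c,[float(v) for v in x])
for px in ((179,209),(272,205),(273,229),(182,236)): print(plane(T,px,0.045).round(3))
img=np.hstack([cv2.resize(S["image"][160:245,180:350],None,fx=4,fy=4),]);img2=cv2.resize(T["image"][145:245,172:342],None,fx=4,fy=4)
v=np.vstack([img,img2]); cv2.imwrite("pics/crop1.png",cv2.resize(v,None,fx=.8,fy=.8)); print(v.shape)
E
```

```text
r [215.7, 193.1, 213.0, 187.0, 7.0, 13.0, 63.0]
r [228.0, 214.2, 193.0, 203.0, 71.0, 23.0, 240.0]
r [237.7, 199.2, 235.0, 193.0, 7.0, 13.0, 63.0]
r [260.4, 205.2, 257.0, 199.0, 8.0, 13.0, 63.0]
r [198.8, 230.5, 185.0, 229.0, 29.0, 5.0, 64.0]
r [207.5, 218.7, 205.0, 214.0, 6.0, 10.0, 52.0]
r [231.8, 228.1, 229.0, 227.0, 7.0, 3.0, 17.0]
r [233.9, 216.8, 231.0, 212.0, 6.0, 10.0, 46.0]
r [260.4, 214.7, 257.0, 210.0, 7.0, 10.0, 54.0]
y [290.0, 177.5, 286.0, 172.0, 9.0, 12.0, 64.0]
y [299.6, 199.8, 266.0, 185.0, 67.0, 31.0, 259.0]
y [310.6, 186.0, 307.0, 180.0, 8.0, 13.0, 63.0]
y [332.1, 195.1, 328.0, 189.0, 9.0, 13.0, 64.0]
y [275.5, 163.9, 272.0, 159.0, 8.0, 11.0, 59.0]
y [300.9, 167.2, 298.0, 162.0, 8.0, 11.0, 57.0]
y [326.4, 170.6, 323.0, 166.0, 8.0, 10.0, 59.0]
[0.471 0.217 0.045]
[0.484 0.041 0.045]
[0.438 0.038 0.045]
[0.42  0.209 0.045]
(740, 680, 3)
```

View pics/crop1.png

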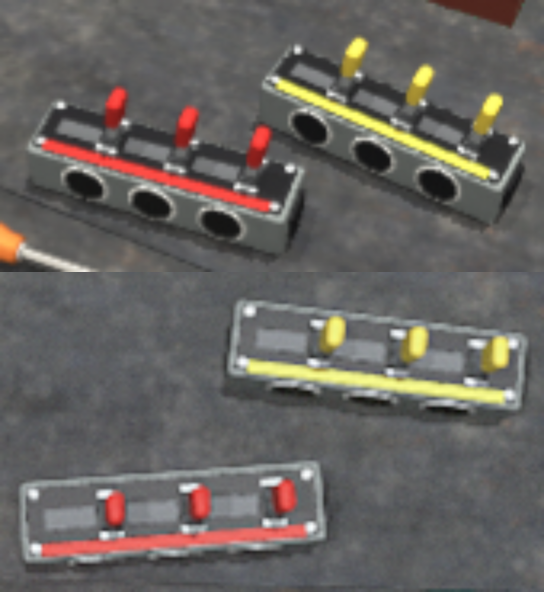

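The crop shows both banks with every lever upright, and the red bank is nearer with its row turned slightly. Next I triangulate the levers.

```bash
python3 - <<'E'
from h import *
S,T=manip.grab_frame("scene"),manip.grab_frame("top")
rs=[(215.7,193.1),(237.7,199.2),(260.4,205.2)];rt=[(207.5,218.7),(233.9,216.8),(260.4,214.7)]
ys=[(290,177.5),(310.6,186),(332.1,195.1)];yt=[(275.5,163.9),(300.9,167.2),(326.4,170.6)]
P=[]
for a,b in zip(rs+ys,rt+yt): p,e=tri(S,a,T,b); P.append(p); print(p.round(4),round(e,4))
d=(P[0]-P[2])[:2];d/=np.linalg.norm(d); print("row dir",d,np.degrees(np.arctan2(d[1],d[0])))
s=manip.state(); M=R.from_quat(s["tool_rot"],scalar_first=True); print(M.as_matrix().round(3))
# row frame: tool y along row, z down
ty=np.array([*d,0]);tz=np.array([0,0,-1]);W=np.c_[np.cross(ty,tz),ty,tz]
print("turn tool deg",np.degrees((M.inv()*R.from_matrix(W)).as_rotvec()))
start=np.array([*(P[2][:2]-d*0.045),0.2]); print("start",start)
dv=start-s["tool_pos"]; print("in current tool mm",1e3*M.as_matrix().T@dv," in row tool mm",1e3*W.T@dv)
for i,p in enumerate(P): print(i,"row coords rel start (x,y)",(1e3*W.T@(p-start)).round(1))
E
```

```text
[0.4512 0.1595 0.0807] 0.0013
[0.456  0.1119 0.0803] 0.0014
[0.4611 0.064  0.0806] 0.0012
[0.5566 0.0381 0.0797] 0.0009
[ 0.5518 -0.0095  0.0803] 0.0012
[ 0.547  -0.0576  0.0803] 0.0015
row dir [-0.10276525  0.99470564] 95.89842847346598
[[-0.923  0.386 -0.   ]
 [ 0.386  0.923 -0.001]
 [ 0.    -0.001 -1.   ]]
turn tool deg [-3.86579991e-02 -1.45029570e-02 -2.85745400e+01]
start [0.46569397 0.01919033 0.2       ]
in current tool mm [-422.31037161 -427.51818837   24.05032916]  in row tool mm [-166.37868834 -577.45034827   23.78018142]
0 row coords rel start (x,y) [  0.  141.1 119.3]
1 row coords rel start (x,y) [1.000e-01 9.320e+01 1.197e+02]
2 row coords rel start (x,y) [  0.   45.  119.4]
3 row coords rel start (x,y) [-92.4   9.5 120.3]
4 row coords rel start (x,y) [-82.7 -37.4 119.7]
5 row coords rel start (x,y) [-73.  -84.7 119.7]
```

Request:
servo_tool --moves '[[[0,0,0,0,0,-9.5,0],[0,0,0,0,0,-9.5,0],[0,0,0,0,0,-9.5,0],[-12,-42,0,0,0,0,0],[-12,-42,0,0,0,0,0],[-12,-42,0,0,0,0,0],[-12,-42,0,0,0,0,0],[-12,-42,0,0,0,0,0],[-12,-42,0,0,0,0,0],[-12,-42,0,0,0,0,0],[-12,-42,0,0,0,0,0],[-12,-42,0,0,0,0,0]]]'

```text
time: 1.8
tool_pos: [0.3871, 0.2103, 0.2244]
tool_rot: [0.0, -0.051, 0.999, 0.0]
contact_force: [0.7, -0.1, -0.2]
gripper_width: 0.0
grasp_force: 0.0
```

Request:
servo_tool --moves '[[[-11,-39,0,0,0,0,0],[-11,-39,0,0,0,0,0],[-11,-39,0,0,0,0,0],[-11,-39,0,0,0,0,0],[-11,-39,0,0,0,0,0],[0,0,0,0,0,0,0],[0,0,0,0,0,0,0],[0,0,0,0,0,0,0]]]'

```text
time: 2.8
tool_pos: [0.4609, 0.0241, 0.2242]
tool_rot: [-0.0, -0.052, 0.999, 0.0]
contact_force: [-0.7, 0.7, -0.6]
gripper_width: -0.003
grasp_force: 0.0
```

```bash
python3 - <<'E'
from h import *
s=manip.state(); M=R.from_quat(s["tool_rot"],scalar_first=True).as_matrix(); print(M.round(3),s["time"],s["tool_pos"])
for p in ((.4512,.1595,.0807),(.4611,.064,.0806),(.4657,.0192,.091),(.5566,.0381,.08)): print((1e3*M.T@(np.array(p)-s["tool_pos"])).round(1))
for n in ("top","scene"): cv2.imwrite(f"pics/{n}2.png",manip.grab_frame(n)["image"])
cv2.imwrite("pics/both2.png",np.vstack([cv2.resize(cv2.imread(f"pics/{n}2.png"),(400,300)) for n in("top","scene")]))
E
```

```text
[[-0.995 -0.103 -0.   ]
 [-0.103  0.995  0.   ]
 [ 0.     0.    -1.   ]] 2.8 [0.46093768 0.02406993 0.22416007]
[ -4.3 135.7 143.5]
[ -4.3  39.7 143.6]
[ -4.2  -5.4 133.2]
[-96.6   4.1 144.2]
```

View pics/both2.png

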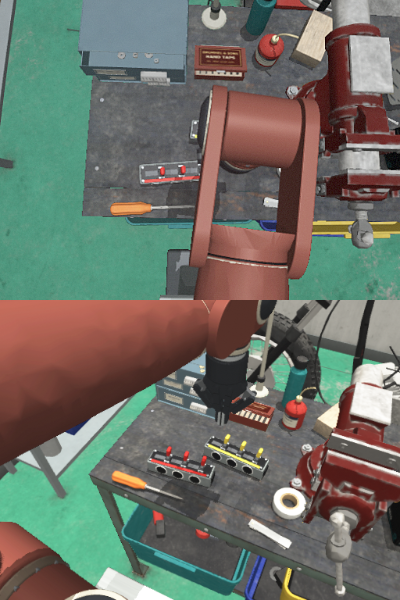

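The gripper hangs above the inlet end at about (225,400) in the lower picture, clear of both rows. Now I go down to tip height 77 mm.

Request:
servo_tool --moves '[[[-6,-6,0,0,0,0,0],[0,0,30,0,0,0,0],[0,0,30,0,0,0,0],[0,0,30,0,0,0,0],[0,0,23,0,0,0,0],[0,0,20,0,0,0,0],[0,0,0,0,0,0,0],[0,0,0,0,0,0,0]]]'

```text
time: 3.9
tool_pos: [0.4686, 0.0177, 0.0921]
tool_rot: [0.001, -0.051, 0.999, -0.0]
contact_force: [0.7, -0.6, 0.5]
gripper_width: -0.002
grasp_force: 0.0
```

```bash
python3 - <<'E'
from h import *
f=manip.grab_frame("scene"); cv2.imwrite("pics/s3.png",cv2.resize(f["image"][140:260,170:360],None,fx=4,fy=4))
E
```

```text
(no output)
```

View pics/s3.png

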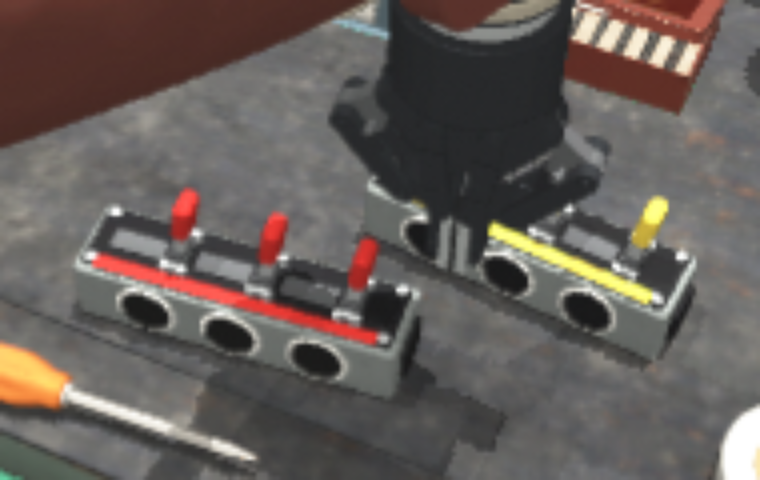

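The fingertips are at about (284,207) in the full frame, in line with the red levers and clear of the yellow ones. I'll drag along the row.

Request:
servo_tool --moves '[[[0,12,0,0,0,0,0],[0,12,0,0,0,0,0],[0,12,0,0,0,0,0],[0,12,0,0,0,0,0],[0,12,0,0,0,0,0],[0,12,0,0,0,0,0],[0,12,0,0,0,0,0],[0,0,0,0,0,0,0]]]'

```text
time: 4.95
tool_pos: [0.4592, 0.1021, 0.0912]
tool_rot: [-0.0, -0.051, 0.999, -0.0]
contact_force: [-0.1, -0.0, -0.6]
gripper_width: -0.003
grasp_force: 0.0
```

```bash
python3 - <<'E'
from h import *
f=manip.grab_frame("scene"); cv2.imwrite("pics/s4.png",cv2.resize(f["image"][140:260,170:360],None,fx=4,fy=4))
E
```

```text
(no output)
```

View pics/s4.png

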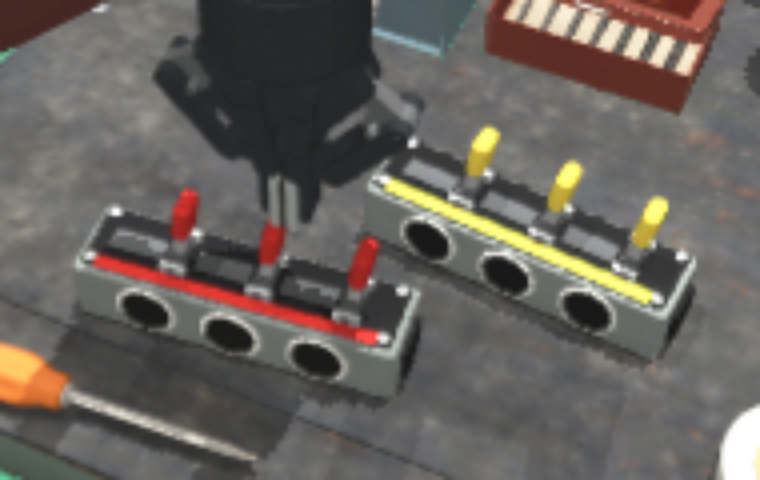

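The tips are at about (241,196) in the full frame, but red lever 1 still stands at (262,202), so the finger missed it. I check where the tip really is before dragging on.

```bash
python3 - <<'E'
from h import *
S,T=manip.grab_frame("scene"),manip.grab_frame("top")
def proj(f,P):
    M=R.from_quat(f["rotation"],scalar_first=True).as_matrix()
    c=M.T@(np.array(P)-f["eye"]); return cv2.projectPoints(c.reshape(1,1,3),np.zeros(3),np.zeros(3),f["mtx"],np.array(f["dist_coeffs"]))[0].ravel().round(1)
t=manip.state()["tool_pos"]; print(t)
for z in (.06,.07,.078,.09,.1): print(z,plane(S,(241,196),z).round(4),proj(S,(t[0],t[1],z)))
for p in ((.4512,.1595,.0807),(.456,.1119,.0803),(.4611,.064,.0806)): print(proj(S,p),proj(T,p))
print(blobs(S,"r",(185,180,280,240)),blobs(S,"y",(258,165,348,230)))
A=cv2.resize(S["image"][170:230,205:285],None,fx=8,fy=8);B=cv2.resize(T["image"][170:250,170:300],None,fx=5,fy=5)[:,:640]
cv2.imwrite("pics/s5.png",cv2.resize(np.vstack([A,B]),None,fx=.65,fy=.65))
E
```

```text
[0.4593071  0.1012266  0.09116498]
0.06 [0.4818 0.1168 0.06  ] [243.  206.1]
0.07 [0.4744 0.1129 0.07  ] [242.9 203. ]
0.078 [0.4684 0.1099 0.078 ] [242.9 200.5]
0.09 [0.4595 0.1052 0.09  ] [242.8 196.7]
0.1 [0.4521 0.1014 0.1   ] [242.7 193.5]
[215.4 193.1] [207.8 218.5]
[237.4 199.2] [234.2 216.6]
[260.1 205.2] [260.7 214.5]
[(np.float64(215.5), np.float64(193.3), np.int32(213), np.int32(188), np.int32(6), np.int32(12), np.int32(58)), (np.float64(228.1), np.float64(214.2), np.int32(193), np.int32(204), np.int32(71), np.int32(22), np.int32(234)), (np.float64(237.3), np.float64(200.5), np.int32(235), np.int32(195), np.int32(6), np.int32(11), np.int32(46)), (np.float64(260.4), np.float64(205.3), np.int32(257), np.int32(199), np.int32(8), np.int32(13), np.int32(60))] [(np.float64(289.9), np.float64(177.7), np.int32(286), np.int32(172), np.int32(9), np.int32(12), np.int32(60)), (np.float64(295.9), np.float64(198.5), np.int32(266), np.int32(185), np.int32(67), np.int32(31), np.int32(146)), (np.float64(310.6), np.float64(186.3), np.int32(307), np.int32(180), np.int32(8), np.int32(13), np.int32(59)), (np.float64(316.4), np.float64(205.7), np.int32(307), np.int32(202), np.int32(20), np.int32(9), np.int32(27)), (np.float64(332.0), np.float64(195.4), np.int32(328), np.int32(189), np.int32(9), np.int32(13), np.int32(59))]
```

View pics/s5.png

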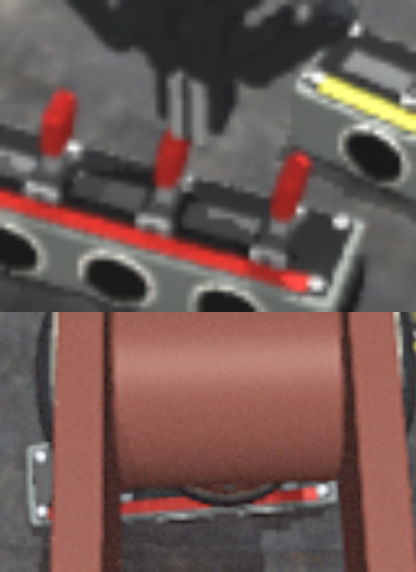

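In the crop the tips cover the top of lever 2 and sit above lever height. The image ray puts them at about z 0.095–0.10, not the nominal 0.077. They passed over lever 1, so I rise, go back and come down 20 mm lower.

Request:
servo_tool --moves '[[[0,0,-20,0,0,0,0],[0,-28,0,0,0,0,0],[0,-28,0,0,0,0,0],[0,-28,0,0,0,0,0],[0,0,0,0,0,0,0],[0,0,20,0,0,0,0],[0,0,20,0,0,0,0],[0,0,0,0,0,0,0],[0,0,0,0,0,0,0]]]'

```text
time: 6.22
tool_pos: [0.4682, 0.0181, 0.0719]
tool_rot: [0.0, -0.051, 0.999, 0.0]
contact_force: [-0.4, 0.3, -0.3]
gripper_width: 0.006
grasp_force: 0.0
```

```bash
python3 - <<'E'
from h import *
S=manip.grab_frame("scene")
print(manip.state()["tool_pos"],[b[:2]+b[-1:] for b in blobs(S,"r",(185,180,280,240))])
cv2.imwrite("pics/s6.png",cv2.resize(S["image"][165:240,190:350],None,fx=5,fy=5))
E
```

```text
[0.46851407 0.01801186 0.07224134] [(np.float64(215.7), np.float64(193.0), np.int32(62)), (np.float64(228.2), np.float64(214.3), np.int32(234)), (np.float64(237.6), np.float64(199.1), np.int32(60)), (np.float64(260.3), np.float64(205.5), np.int32(58))]
```

View pics/s6.png

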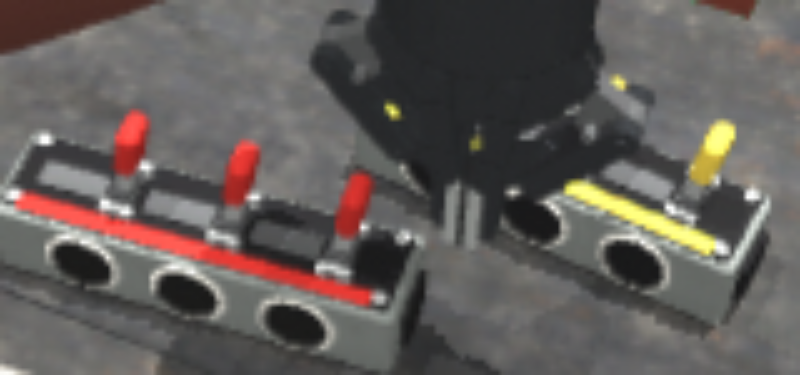

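The tips are now at about (282,214), roughly 75 mm high and level with the middle of the red levers. All levers are upright. I drag again.

Request:
servo_tool --moves '[[[0,12,0,0,0,0,0],[0,12,0,0,0,0,0],[0,12,0,0,0,0,0],[0,12,0,0,0,0,0],[0,12,0,0,0,0,0],[0,10,0,0,0,0,0],[0,0,0,0,0,0,0]]]'

```text
time: 7.15
tool_pos: [0.4605, 0.0882, 0.0711]
tool_rot: [-0.0, -0.051, 0.999, 0.0]
contact_force: [0.4, 0.9, -0.2]
gripper_width: -0.0
grasp_force: 0.0
```

```bash
python3 - <<'E'
from h import *
S=manip.grab_frame("scene")
for c,b in (("r",(185,180,280,240)),("y",(258,165,348,230))): print([tuple(map(float,x)) for x in blobs(S,c,b)])
cv2.imwrite("pics/s7.png",cv2.resize(S["image"][165:240,190:350],None,fx=5,fy=5))
E
```

```text
[(215.5, 193.4, 213.0, 188.0, 6.0, 12.0, 57.0), (228.1, 214.2, 193.0, 204.0, 71.0, 22.0, 230.0), (237.8, 199.5, 235.0, 194.0, 7.0, 12.0, 58.0), (245.4, 207.1, 240.0, 201.0, 12.0, 12.0, 74.0)]
[(289.9, 177.7, 286.0, 172.0, 9.0, 12.0, 60.0), (299.1, 199.9, 272.0, 187.0, 61.0, 29.0, 130.0), (310.6, 186.3, 307.0, 180.0, 8.0, 13.0, 59.0), (316.4, 205.7, 307.0, 202.0, 20.0, 9.0, 27.0), (332.0, 195.4, 328.0, 189.0, 9.0, 13.0, 59.0)]
```

Lever 1 has folded: its blob moved from column 260 to 245 and flattened, with little force. I drag over levers 2 and 3.

Request:
servo_tool --moves '[[[0,12,0,0,0,0,0],[0,12,0,0,0,0,0],[0,12,0,0,0,0,0],[0,12,0,0,0,0,0],[0,12,0,0,0,0,0],[0,12,0,0,0,0,0],[0,12,0,0,0,0,0],[0,12,0,0,0,0,0],[0,12,0,0,0,0,0],[0,12,0,0,0,0,0],[0,12,0,0,0,0,0],[0,0,0,0,0,0,0]]]'

```text
time: 8.7
tool_pos: [0.4472, 0.2195, 0.0712]
tool_rot: [-0.0, -0.051, 0.999, -0.0]
contact_force: [-0.0, -0.1, -0.0]
gripper_width: 0.001
grasp_force: 0.0
```

```bash
python3 - <<'E'
from h import *
S=manip.grab_frame("scene")
for c,b in (("r",(185,180,280,240)),("y",(258,165,348,230))): print([tuple(map(float,x)) for x in blobs(S,c,b)])
cv2.imwrite("pics/s8.png",cv2.resize(S["image"][165:240,190:350],None,fx=5,fy=5))
E
```

```text
[(201.1, 196.3, 195.0, 191.0, 13.0, 11.0, 89.0), (222.4, 202.0, 217.0, 197.0, 13.0, 11.0, 93.0), (228.6, 214.4, 193.0, 204.0, 71.0, 22.0, 234.0), (244.1, 208.1, 238.0, 203.0, 14.0, 11.0, 96.0)]
[(290.0, 177.5, 286.0, 172.0, 9.0, 12.0, 64.0), (299.6, 199.8, 266.0, 185.0, 67.0, 31.0, 259.0), (310.6, 186.0, 307.0, 180.0, 8.0, 13.0, 63.0), (332.1, 195.1, 328.0, 189.0, 9.0, 13.0, 64.0)]
```

View pics/s8.png

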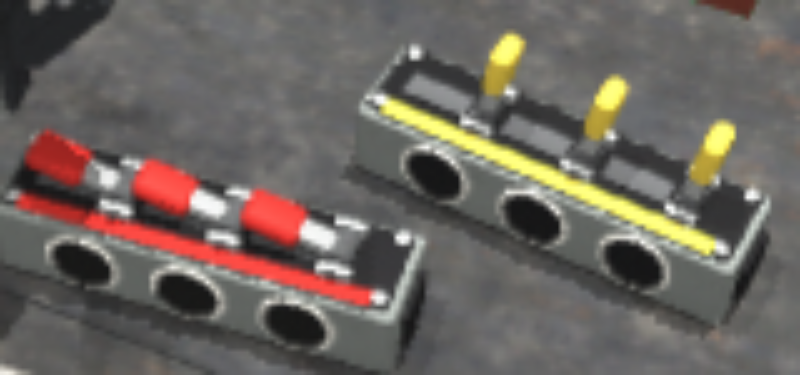

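All three red levers lie folded, at about (201,196), (222,202) and (244,208), and the yellow levers are unchanged and upright. I lift clear and hand in.

Request:
servo_tool --moves '[[[0,0,-30,0,0,0,0],[0,0,-30,0,0,0,0],[0,0,-30,0,0,0,0],[0,0,0,0,0,0,0],[0,0,0,0,0,0,0],[0,0,0,0,0,0,0]]]'

```text
time: 9.5
tool_pos: [0.4463, 0.2183, 0.1593]
tool_rot: [-0.002, -0.051, 0.999, -0.0]
contact_force: [-0.7, -1.0, -0.1]
gripper_width: -0.001
grasp_force: 0.0
```

```bash
python3 - <<'E'
from h import *
S=manip.grab_frame("scene")
for c,b in (("r",(185,180,280,240)),("y",(258,165,348,230))): print([tuple(map(float,x[:2])) for x in blobs(S,c,b)])
s=manip.state(); print(s["tool_pos"],s["contact_force"]); print(manip.job_done())
E
```

```text
[(201.1, 196.1), (222.4, 202.0), (228.4, 214.3), (244.1, 208.1)]
[(290.0, 177.5), (299.6, 199.8), (310.6, 186.0), (332.1, 195.1)]
[0.4464482  0.21837514 0.15949048] [-0.52706647  0.1945449  -0.08398783]
the job is handed in; nothing more can be done
None
```

All three red levers were folded off in order from the inlet end, on a second pass because the first went over lever 1 without touching it; the yellow levers still stand, the arm is clear, and the job was handed in at about 9.5 s with no verdict returned.

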